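# Pack the nail file in the travel tin

## Robot

A 6-joint arm with a two-finger parallel gripper is mounted at the origin on the work surface. World frame = base frame: x ahead of the robot, y to its left, z up, the work surface at z = 0. Lengths are in m, angles in degrees, forces in N, time in s.
With the tool pointing down it reaches from about 0.4 to 0.925 m from the base axis. Payload 3.4 kg.
Tool frame: the origin (TCP) lies midway between the tips of the shut fingers; the grasp point (between the pads) lies 19 mm behind it (robot.grasp_offset is the distance from the TCP to the grasp point, in m); x points along the fingers, y is the direction in which the jaws open and shut, and the axes are right-handed (so a half turn about x gives the same grasp; the last joint's range is limited). The gripper opens to 85 mm and grips with 20 to 120 N. Pads are 22 mm wide; open, the fingers measure 114 mm over their backs; the gripper's body (76 mm by 85 mm) begins 54 mm behind the grasp point. The pads swing forward as they close: fully open they stand 13 mm farther back than shut.
Start: joints at [-74.685, 17.578, 86.31, -0, 76.112, -4.211], TCP at [0.192, -0.542, 0.196] pointing down, gripper open.
Joint ranges: [-179.03, 179.03], [-60, 130.46], [8.19, 133.38], [-81.62, 261.62], [5.75, 156.47], [-153.77, 153.77]. Speed limits (degrees/s): [147.25, 147.25, 180, 180, 180, 180].

## Interface

Orientations are given as [roll, pitch, yaw] about the fixed x, y, z axes, in that order (R = Rz(yaw) Ry(pitch) Rx(roll)).
In Python, from workcell import observe, eyes, finish_job, robot gives the robot as it stands.
- The arm moves only by the tool apply_moves, never from a script. Its argument "motion" is a list of rows, each a list of 6 numbers: the shift along the tool's x, y, z in m, then the turn, a rotation vector about the tool's x, y, z in rad. In form: [[tx, ty, tz, rx, ry, rz], ...]. A call has 1 to 10 rows; each row shifts and turns the commanded pose from where the row before left it, along the tool's axes as they then stand; what a row does not reach is not made up. A row lasts 1/12 s, in which the tool goes at most 41.7 mm and 7.16 degrees, less where a joint would pass 70% of its speed; a pose out of reach is approached as far as the arm can. A call is refused whole if a number of a shift passes 0.0417 or a number of a turn 0.125, either way. A call with a gripper value outside its range is refused whole. "hand" is the gripper's target within -1 to 1 (fully open at 1, half-way at 0, shut at -1), set as the call begins (left out, the last holds). The fingers move at their own pace and stop on an object; "squeeze" is the grip in N (left out, the last holds). Time passes only in rows, so rows that do not move let the fingers close. It gives the time, the measured TCP pose, the force and the opening at its end, in the units of the state.
- observe(): the state, without advancing time (a new reading comes with each control period).
- eyes.grab_frame(name): name is "scene" or "top"; returns a dict with "color" (420x560x3 uint8, red, green, blue), "fx", "fy", "cx", "cy" (pixels), "k1" (the pictures are not rectified: a ray, as slopes to the right and down, at radius r is drawn at 1 + k1 r^2 times it, then the intrinsics apply), "R" (3x3) and "t" (3): a world point X has camera coordinates R X + t. Camera axes: x right, y down, z forward; pixel columns grow to the right and rows downward; lengths in m; the calibration is good to about 2 mm. A picture is of the moment at which its call begins. There is no depth.
- finish_job(): hands the job in, once; it reports no verdict.
The state is a dict: "clock": time; "joints": joint angles; "dq": joint speeds; "tau": joint torques, N m; "tcp_pos": TCP position; "tool_rot": TCP orientation; "force": force on the tool from outside, world axes, zero at the start; "wrist_torque": the same for the moment, N m; "opening": finger opening in m.
Only numpy, scipy, OpenCV 4.12 (cv2) and the standard library are available. Lean on these libraries where they do the work, as an engineer would, in place of code of your own. Each camera call takes 0.05 s, during which the arm holds its last target. There are 200 camera calls.

## Task

Lift the loose lid off the long aluminium travel tin and lay it gently, right way up, on the glass tray; do not drop it on the glass. Lay the wooden nail file flat on the bottom of the tin while the lid lies on the tray, then put the lid back so that the tin is fully closed. Leave the tin about where it stands, and leave the hairbrush, the round tin and the perfume bottle alone.

Things in the scene. Friction and masses are not known exactly. Their poses are not given: they have to be found in the camera images.
- tin: Long, low, open-topped aluminium travel tin, loose, about 0.4 kg: 190 mm (x) by 110 mm (y), 40 mm high, walls and bottom 3 mm thick, so the inside is 184 by 104 mm and 37 mm deep. Origin: centre of its underside; x along its length, z up. It starts closed by its lid and stands on the shelf top (z = 0).
- lid_bar (a point): Bar handle of the tin's loose aluminium lid (about 0.12 kg); the point is the bar's centre. The bar is 80 mm long (x, along the lid's length), 12 mm wide (y), 12 mm high, 20 mm clear above the plate, on two 12 mm square posts 34 mm either side of the middle. z up. With the lid closed the point is 69 mm above the tin's underside; with the lid laid on the tray, 35 mm above the glass.
- lid_plate (a point): The lid again: centre of its plate's underside, 29 mm below the bar's centre. Plate 196 (x) by 116 mm (y), 3 mm thick. Under it a lip 175 by 95 mm outside, sloping in to 169 by 89 mm below, reaches 6 mm down inside the tin's walls with 4.5 mm play all round; closed, the plate lies on the rim. It lifts straight off and fits either way round; set down elsewhere it stands on its lip.
- tray: Flat clear glass perfume tray with a greyish underside, 240 mm (x) by 150 mm (y), 10 mm thick, no raised rim, fixed to the shelf top and empty. Origin: centre of its underside; its top is 10 mm above; x along its length.
- file_center (a point): Wooden nail file, a flat stick with round ends, 150 mm long (x), 22 mm wide (y), 8 mm thick (z), about 30 g, loose, lying flat on the shelf top. The point is its centre, half-way up its thickness (4 mm above its underside).
- hairbrush: Bystander: black plastic hairbrush, 200 mm long (x), 55 mm wide, 30 mm high, lying bristles down at the far side. Origin on the shelf top, near where handle and head meet.
- round_tin: Bystander: small round aluminium tin with twist cap, 72 mm across, 56 mm high, standing at the far side. Origin: centre of its underside.
- perfume: Bystander: square amber glass perfume bottle with a black round cap, 50 by 60 mm, 110 mm high, standing at the far side. Origin: centre of its underside.
Mind the look-alikes: they are no part of the job. Several things look just like the part that bears file_center: the one meant starts nearest to the robot's base.

How it is judged:
By the outcome, as a careful person would: the job done as asked, in the order asked, and still so for the second after the job is handed in, with the robot touching nothing.
It also fails if it takes over 72 s, if anything falls off the work surface, if the arm or the gripper's body presses on something with over 40 N, if the wrist force passes 120 N, or if a joint passes its speed limit or range.

## Working session

There is one attempt and no reset: what is moved stays moved. The work goes in short steps, Python scripts to look and compute and a tool call to move; the robot and the scene stay as the last step left them, time stands still between calls to the robot, and variables do not carry over. Pictures are saved under pics/ and viewed, about 8 in all and at most 12, crops included, and the job is handed in when it is done.

Besides the shell and the picture viewer there is one more tool, called after "Emit:" in YAML: its name, and indented under it one key for each argument. apply_moves: Moves the arm, as the interface text tells. Its arguments: {"type":"object","properties":{"motion":{"type":"array"},"hand":{"type":"number"},"squeeze":{"type":"number"}},"required":["motion"]}

```bash
ls; mkdir -p pics; cat > h.py <<'E'
import numpy as np, cv2
from workcell import observe, eyes, finish_job, robot
def grab(n,save=None):
    f=eyes.grab_frame(n)
    if save: cv2.imwrite('pics/'+save,f['color'][:,:,::-1])
    return f
def K(f): return np.array([[f['fx'],0,f['cx']],[0,f['fy'],f['cy']],[0,0,1.]]),np.array([f['k1'],0,0,0.])
def ray(f,uv,z):
    k,d=K(f); p=cv2.undistortPoints(np.array(uv,float).reshape(-1,1,2),k,d).reshape(-1,2)
    R=np.array(f['R']);t=np.array(f['t']);c=-R.T@t
    D=np.c_[p,np.ones(len(p))]@R
    return c+D*((z-c[2])/D[:,2])[:,None]
def proj(f,X):
    k,d=K(f);R=np.array(f['R'])
    return cv2.projectPoints(np.array(X,float).reshape(-1,1,3),cv2.Rodrigues(R)[0],np.array(f['t'],float),k,d)[0].reshape(-1,2)
E
python3 - <<'E'
from h import *
a=grab('scene','s0.png');b=grab('top','t0.png')
for f in(a,b): print(-np.array(f['R']).T@f['t'],f['fx'],f['k1'],np.round(f['R'],2).tolist())
s=observe();print(s)
E
```

```text
pics
[ 1.11300699 -0.70525745  1.09872857] 433.99309869780086 0.020177022488779603 [[0.75, 0.66, -0.02], [0.52, -0.6, -0.6], [-0.41, 0.44, -0.8]]
[ 0.49947069 -0.14912638  1.52178113] 505.4079314817971 0.024166557772549616 [[0.01, -1.0, 0.01], [-1.0, -0.01, -0.07], [0.07, -0.01, -1.0]]
{'clock': 0.1, 'joints': array([-7.46848173e+01,  1.76190153e+01,  8.63755443e+01, -1.37923557e-03,
        7.61135506e+01, -4.21178842e+00]), 'dq': array([-0.09529248, -0.0702451 , -0.19678956,  0.01831877,  0.01461237,
       -0.03133331]), 'tau': array([ 8.96047877e-04, -4.58527958e+01, -2.52607083e+01, -4.13669602e-05,
        5.53985519e-03,  9.78075775e-06]), 'tcp_pos': array([ 0.19197072, -0.54126227,  0.1946685 ]), 'tool_rot': array([-93.50255931,  89.89188143, 106.02474405]), 'force': array([-0.01344893, -0.62606835,  0.18468294]), 'wrist_torque': array([ 0.0644171 ,  0.06130756, -0.02517412]), 'opening': 0.08544282042897344}
```

```bash
python3 -c "
import cv2,numpy as np
a=cv2.imread('pics/s0.png');b=cv2.imread('pics/t0.png')
print(a.shape)"
```

```text
(420, 560, 3)
```

View pics/t0.png

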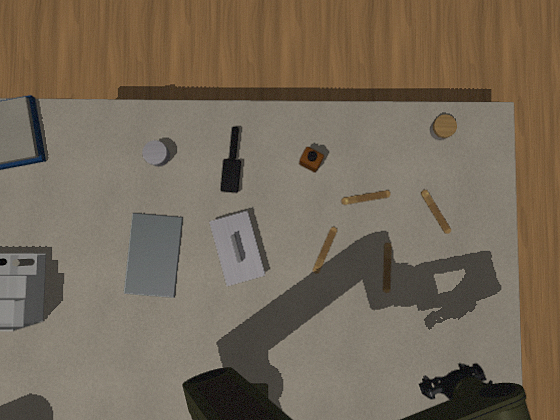

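View pics/s0.png

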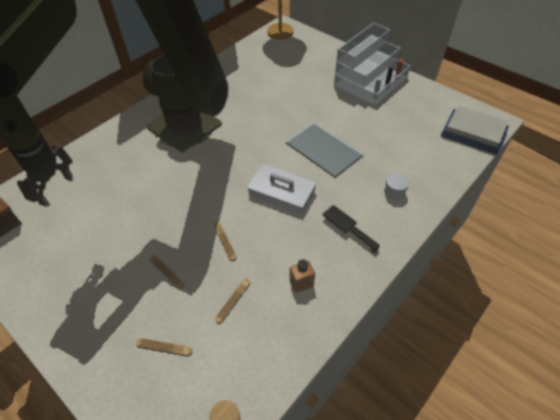

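The top view shows the tin with its lid at (239,247), the tray at (154,254), the round tin at (155,152), the brush at (232,165) and the perfume at (312,157). There are four file-like sticks, at about (326,249), (388,266), (366,197) and (436,211). I'll measure all of them and their distances from the base.

```bash
python3 - <<'E'
from h import *
f=grab('top','t1.png');im=f['color'];hsv=cv2.cvtColor(im,cv2.COLOR_RGB2HSV)
m=((hsv[:,:,0]<20)&(hsv[:,:,1]>90)).astype(np.uint8)*255
m[:105]=0;m[340:]=0;m[:,510:]=0
m=cv2.morphologyEx(m,cv2.MORPH_CLOSE,np.ones((3,3)))
def pose(c,z,name):
    W=ray(f,c.reshape(-1,2),z)[:,:2]
    r=cv2.minAreaRect((W*1000).astype(np.float32))
    b=cv2.boxPoints(r);e=[b[1]-b[0],b[2]-b[1]];e=max(e,key=np.linalg.norm)
    print(name,np.round(c.reshape(-1,2).mean(0)),'ctr',np.round(r[0],1),'size',np.round(r[1],1),'yaw',round(np.degrees(np.arctan2(e[1],e[0]))%180,1),'dist',round(np.hypot(*r[0])))
for c in cv2.findContours(m,0,2)[0]:
    if cv2.contourArea(c)>80: pose(c,.008,'stick')
# tin: bright plate
g=cv2.cvtColor(im,cv2.COLOR_RGB2GRAY)
print('gray lid',im[235,225],'table',im[330,200],'tray',im[255,150])
d=im.astype(int); blu=d[:,:,2]-d[:,:,0]
m2=((blu>-4)).astype(np.uint8)*255
m2[:205]=0;m2[310:]=0;m2[:,:110]=0;m2[:,272:]=0
m2=cv2.morphologyEx(m2,cv2.MORPH_OPEN,np.ones((3,3)))
for c in cv2.findContours(m2,0,2)[0]:
    if cv2.contourArea(c)>300: pose(c,.01 if c[:,0,0].mean()<195 else .043,'box')
cr=np.hstack([cv2.resize(im[180:310,200:450],None,fx=3,fy=3,interpolation=cv2.INTER_CUBIC)])
cv2.imwrite('pics/c1.png',cr[:,:,::-1])
E
```

```text
stick [386. 273.] ctr [ 441.  -452.3] size [ 20.8 145.3] yaw 179.4 dist 632
stick [325. 249.] ctr [ 492.6 -267.7] size [ 21.3 147. ] yaw 157.2 dist 561
stick [435. 211.] ctr [ 609.1 -601.1] size [148.2  22.3] yaw 30.7 dist 856
stick [366. 197.] ctr [ 651.7 -390.1] size [ 22.1 146.8] yaw 100.1 dist 760
stick [311. 158.] ctr [ 765.9 -226.7] size [62.4 60.1] yaw 63.6 dist 799
stick [444. 126.] ctr [ 870.3 -631.4] size [68.6 72. ] yaw 134.3 dist 1075
gray lid [138 137 139] table [138 130 117] tray [102 105 103]
box [239. 248.] ctr [497.8  -9.9] size [196.8 115.9] yaw 15.7 dist 498
box [153. 254.] ctr [475.9 241.7] size [150.6 239.6] yaw 175.3 dist 534
```

View pics/c1.png

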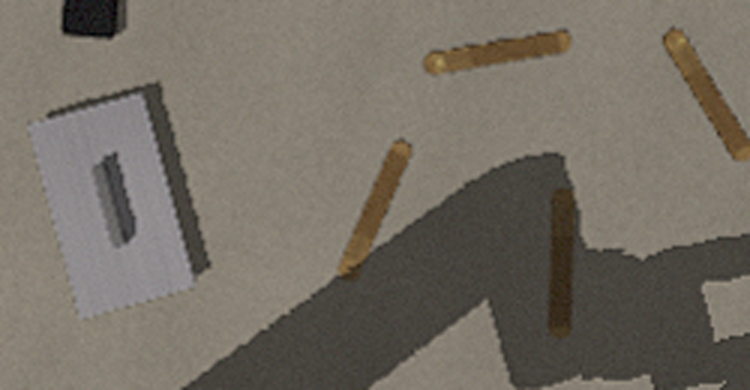

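Candidates: (325,249) at 561 mm from the base, (386,273) at 632 mm, (366,197) at 760 mm and (435,211) at 856 mm. The file meant is the one at (325,249), the nearest; the crop shows it lying clear between the lid and the arm's shadow. The tin is centred at about (498,-10) mm with yaw 15.7°, the tray at (476,242) with yaw 175.3°.

```bash
cat > plan.py <<'E'
import sys
from h import *
from scipy.spatial.transform import Rotation as Ro
# usage: plan.py x y z jawyaw ; gives turn (tool rotvec) to do first, then shift in the turned tool frame
x,y,z,th=map(float,sys.argv[1:5]); s=observe()
R=Ro.from_euler('xyz',s['tool_rot'],degrees=True); yaw=np.degrees(np.arctan2(*R.as_matrix()[[1,0],1]))
while th-yaw>90: th-=180
while th-yaw<-90: th+=180
best=th
def T(t): c,q=np.cos(np.radians(t)),np.sin(np.radians(t)); return Ro.from_matrix(np.array([[0,0,-1.],[c,q,0],[q,-c,0]]).T)
p=s['tcp_pos'];q1=s['joints'][0];q6=s['joints'][5];q1n=np.degrees(np.arctan2(y,x))
print('tcp',p.round(4),'yaw',round(yaw,2),'tilt',np.degrees(np.arccos(-R.as_matrix()[2,0])).round(2),'F',s['force'].round(1),'open',round(s['opening'],4),'t',round(s['clock'],2))
print('jaw target',best,'q6 then ~',round(q6+(q1n-q1)-(best-yaw),1))
print('turn',(R.inv()*T(best)).as_rotvec().round(4),'then shift',T(best).inv().apply(np.array([x,y,z])-p).round(4))
E
python3 plan.py .498 -.010 .15 105.7
```

```text
tcp [ 0.192  -0.5414  0.1948] yaw -70.48 tilt 0.09 F [ 0.3  0.3 -0.8] open 0.0852 t 0.15
jaw target -74.3 q6 then ~ 73.1
turn [ 0.0667 -0.      0.0016] then shift [ 0.0448 -0.4288 -0.4384]
```

Emit:
apply_moves:
  motion:
    - [0,0,0,0.067,0,0]
    - [0.0022,-0.0214,-0.0219,0,0,0]
    - [0.0022,-0.0214,-0.0219,0,0,0]
    - [0.0022,-0.0214,-0.0219,0,0,0]
    - [0.0022,-0.0214,-0.0219,0,0,0]
    - [0.0022,-0.0214,-0.0219,0,0,0]
    - [0.0022,-0.0214,-0.0219,0,0,0]
    - [0.0022,-0.0214,-0.0219,0,0,0]
    - [0.0022,-0.0214,-0.0219,0,0,0]
    - [0.0022,-0.0214,-0.0219,0,0,0]
  hand: 0.2
  squeeze: 40

```text
clock: 0.98
tcp_pos: [0.3301, -0.3017, 0.1755]
tool_rot: [-79.2, 90.0, 116.5]
force: [0.1, -0.5, -0.2]
opening: 0.0512
```

Emit:
apply_moves:
  motion:
    - [0.0022,-0.0214,-0.0219,0,0,0]
    - [0.0022,-0.0214,-0.0219,0,0,0]
    - [0.0022,-0.0214,-0.0219,0,0,0]
    - [0.0022,-0.0214,-0.0219,0,0,0]
    - [0.0022,-0.0214,-0.0219,0,0,0]
    - [0.0022,-0.0214,-0.0219,0,0,0]
    - [0.0022,-0.0214,-0.0219,0,0,0]
    - [0.0022,-0.0214,-0.0219,0,0,0]
    - [0,0,0,0,0,0]
    - [0,0,0,0,0,0]

```text
clock: 1.82
tcp_pos: [0.4525, -0.0897, 0.1578]
tool_rot: [-21.6, 89.9, 174.3]
force: [-0.4, 0.1, 0.3]
opening: 0.0511
```

```bash
python3 plan.py .498 -.010 .050 105.7; python3 - <<'E'
from h import *
f=grab('top');im=f['color']
g=grab('scene')
# recheck bar: dark side & expected projections
a=np.radians(15.7);u=np.array([np.cos(a),np.sin(a),0])
for e in(-.04,0,.04): print(proj(f,np.array([.498,-.010,.075])+e*u).round(1),proj(g,np.array([.498,-.010,.075])+e*u).round(1))
c=im[:,:,::-1][200:300,190:290];d=g['color'][:,:,::-1][130:230,220:345]
o=np.hstack([cv2.resize(c,(400,400),interpolation=2),cv2.resize(d,(400,400*100//125),interpolation=2)[:400].__class__((0,)) if 0 else cv2.resize(d,(400,400),interpolation=2)])
cv2.imwrite('pics/c2.png',o)
E
```

```text
tcp [ 0.4525 -0.0897  0.1578] yaw -74.1 tilt 0.05 F [-0.4  0.1  0.3] open 0.0511 t 1.82
jaw target -74.3 q6 then ~ 73.2
turn [0.0035 0.0008 0.0003] then shift [ 0.1078 -0.0644 -0.0654]
[[239.7 261. ]] [[270.5 173.4]]
[[236.1 247.4]] [[281.8 177.3]]
[[232.4 233.9]] [[293.3 181.3]]
```

View pics/c2.png

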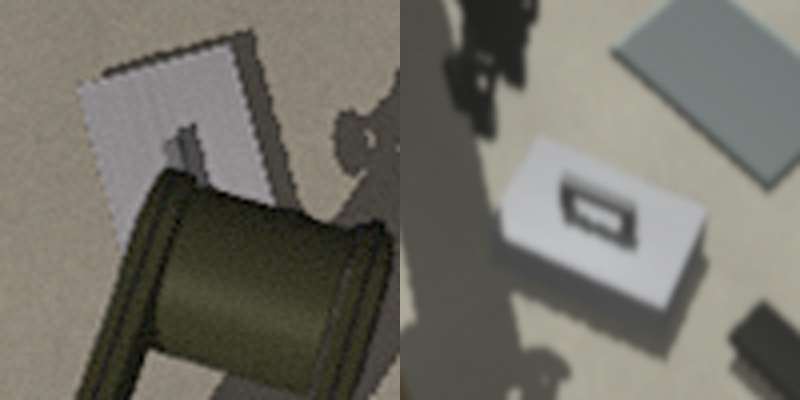

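The crop shows the bar at scene pixels (271..293, 174..191) and the closed lid, matching my projected bar (270,173)–(293,181). I go above it and descend.

Emit:
apply_moves:
  motion:
    - [0,-0.0107,-0.0109,0.0035,0,0]
    - [0,-0.0107,-0.0109,0,0,0]
    - [0,-0.0107,-0.0109,0,0,0]
    - [0,-0.0107,-0.0109,0,0,0]
    - [0,-0.0107,-0.0109,0,0,0]
    - [0,-0.0109,-0.0109,0,0,0]
    - [0.018,0,0,0,0,0]
    - [0.018,0,0,0,0,0]
    - [0.018,0,0,0,0,0]
    - [0,0,0,0,0,0]

```text
clock: 2.75
tcp_pos: [0.4947, -0.0126, 0.1013]
tool_rot: [-18.3, 89.6, 177.0]
force: [-0.5, -0.9, -0.4]
opening: 0.0511
```

```bash
python3 plan.py .498 -.010 .050 105.7
```

```text
tcp [ 0.4947 -0.0126  0.1013] yaw -74.63 tilt 0.38 F [-0.5 -0.9 -0.4] open 0.0511 t 2.75
jaw target -74.3 q6 then ~ 73.2
turn [-0.0057  0.0063  0.0021] then shift [ 0.0513 -0.0016 -0.0039]
```

Emit:
apply_moves:
  motion:
    - [0,0,0,0,0,0]
    - [0.01,0,0,0,0,0]
    - [0.01,0,0,0,0,0]
    - [0.01,0,0,0,0,0]
    - [0.008,0,0,0,0,0]
    - [0.006,0,0,0,0,0]
    - [0,0,0,0,0,0]
    - [0,0,0,0,0,0]
    - [0,0,0,0,0,0]

```text
clock: 3.5
tcp_pos: [0.4985, -0.0117, 0.0607]
tool_rot: [157.7, 89.9, -6.9]
force: [0.3, -0.3, -1.0]
opening: 0.0513
```

```bash
python3 plan.py .498 -.010 .050 105.7
```

```text
tcp [ 0.4985 -0.0117  0.0607] yaw -74.52 tilt 0.06 F [ 0.3 -0.3 -1. ] open 0.0513 t 3.5
jaw target -74.3 q6 then ~ 73.2
turn [-0.0039 -0.001  -0.0004] then shift [ 0.0107 -0.0018  0.0001]
```

Emit:
apply_moves:
  motion:
    - [0.005,-0.0018,0,-0.004,0,0]
    - [0.005,0,0,0,0,0]
    - [0,0,0,0,0,0]
    - [0,0,0,0,0,0]
    - [0,0,0,0,0,0]

```text
clock: 3.92
tcp_pos: [0.4974, -0.0096, 0.05]
tool_rot: [-25.4, 90.0, 170.3]
force: [-0.3, -0.3, -0.0]
opening: 0.0512
```

Emit:
apply_moves:
  motion:
    - [0,0,0,0,0,0]
    - [0,0,0,0,0,0]
    - [0,0,0,0,0,0]
    - [0,0,0,0,0,0]
    - [0,0,0,0,0,0]
    - [0,0,0,0,0,0]
    - [0,0,0,0,0,0]
    - [0,0,0,0,0,0]
  hand: -1
  squeeze: 40

```text
clock: 4.58
tcp_pos: [0.4976, -0.0097, 0.0501]
tool_rot: [156.0, 90.0, -8.2]
force: [0.3, -0.0, 0.5]
opening: -0.0
```

```bash
python3 plan.py .498 -.010 .090 105.7
```

```text
tcp [ 0.4976 -0.0097  0.0501] yaw -74.28 tilt 0.0 F [ 0.3 -0.   0.5] open -0.0 t 4.58
jaw target -74.3 q6 then ~ 73.1
turn [ 0.0003 -0.0001 -0.    ] then shift [-0.0399  0.0004 -0.0004]
```

Opening 0 means the grip is empty, so I look.

```bash
python3 - <<'E'
from h import *
f=grab('top');g=grab('scene');P=observe()['tcp_pos']
print(proj(f,P),proj(g,P),proj(g,P+[0,0,.019]))
c=f['color'][:,:,::-1][190:310,180:300];d=g['color'][:,:,::-1][110:230,210:330]
cv2.imwrite('pics/c3.png',np.hstack([cv2.resize(x,(400,400),interpolation=2) for x in(c,d)]))
E
```

```text
[[236.79469014 247.56884935]] [[281.81150148 182.42821848]] [[281.77068284 178.45692337]]
```

View pics/c3.png

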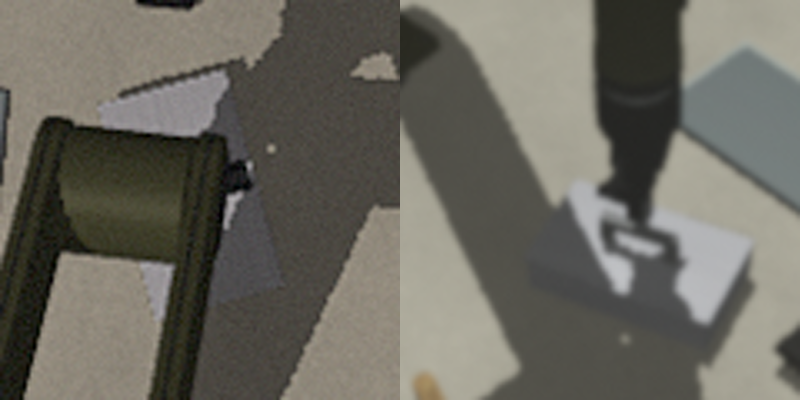

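```bash
python3 - <<'E'
from h import *
f=grab('top');g=grab('scene');P=observe()['tcp_pos']
for X in ([.192,-.5413,.1947],): print('start',proj(f,X),proj(g,X))
a=cv2.imread('pics/s0.png')[130:220,0:100]
d=g['color'][:,:,::-1][130:220,240:330].copy()
s=6.66
D=cv2.resize(d,(600,600),interpolation=cv2.INTER_CUBIC);A=cv2.resize(a,(200,180),interpolation=cv2.INTER_CUBIC)
for z,col in((0,(0,0,255)),(.025,(0,255,0))):
    u,v=proj(g,P+[0,0,z])[0]; cv2.circle(D,(int((u-240+.5)*s),int((v-130+.5)*s)),3,col,-1)
u,v=proj(g,[.192,-.5413,.1947])[0]; cv2.circle(A,(int(u*2),int((v-130)*2)),2,(0,0,255),-1)
o=np.zeros((600,800,3),np.uint8);o[:,:600]=D;o[:180,600:]=A
cv2.imwrite('pics/c4.png',o)
E
```

```text
start [[436.82306275 368.08516566]] [[ 65.92520307 203.63305068]]
```

View pics/c4.png

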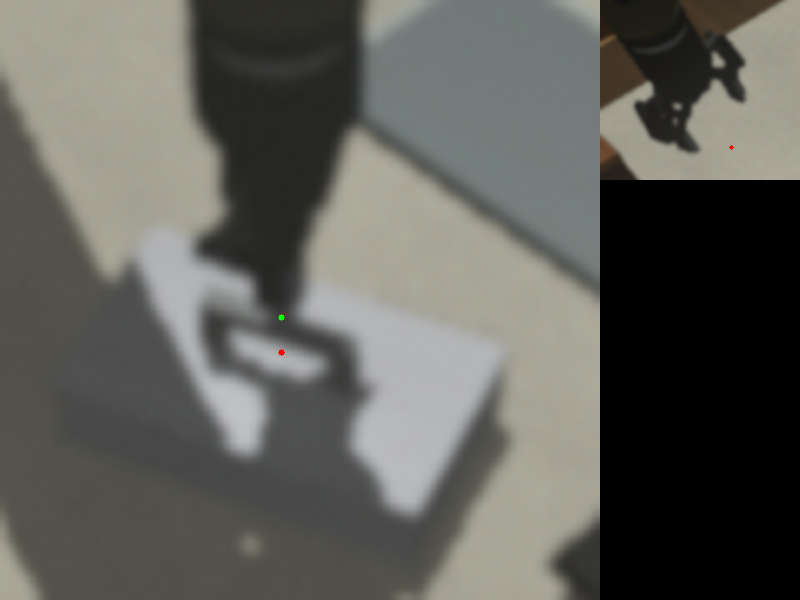

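The tip (scene about (282,177)) appears roughly 25 mm higher than the reported TCP (red dot), at the bar's top. I'll raise the tool and measure that offset unobstructed.

Emit:
apply_moves:
  motion:
    - [-0.01,0,0,0,0,0]
    - [-0.015,0,0,0,0,0]
    - [-0.015,0,0,0,0,0]
    - [0,0,0,0,0,0]
    - [0,0,0,0,0,0]
    - [0,0,0,0,0,0]

```text
clock: 5.28
tcp_pos: [0.4971, -0.0097, 0.0896]
tool_rot: [-21.6, 90.0, 174.1]
force: [-0.3, 0.1, -0.4]
opening: 0.0003
```

```bash
python3 - <<'E'
from h import *
g=grab('scene');S=observe();P=S['tcp_pos'];print(P,S['opening'],S['force'])
d=g['color'][:,:,::-1][120:210,240:330].copy();s=6.66
D=cv2.resize(d,(600,600),interpolation=cv2.INTER_CUBIC)
for z,col in((0,(0,0,255)),(.025,(0,255,0)),(.05,(255,0,0))):
    u,v=proj(g,P+[0,0,z])[0]; print(z,u,v);cv2.circle(D,(int((u-240+.5)*s),int((v-120+.5)*s)),3,col,-1)
cv2.imwrite('pics/c5.png',D)
E
```

```text
[ 0.4967751  -0.0096387   0.08934017] -0.00012399636076851545 [ 0.36929155 -0.47774041 -0.18956585]
0 281.56683890049 173.9968102233422
0.025 281.5081326914455 168.50652648069695
0.05 281.447696356992 162.85015642052866
```

View pics/c5.png

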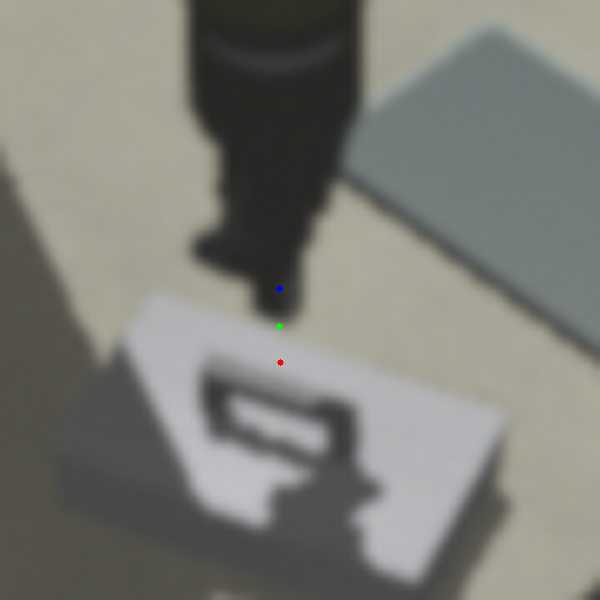

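```bash
python3 - <<'E'
from h import *
f=grab('top');g=grab('scene');X=np.array([.192,-.5413,.1947])
a=cv2.imread('pics/t0.png')[350:410,410:490];b=cv2.imread('pics/s0.png')[150:210,10:90]
A=cv2.resize(a,(400,300),interpolation=cv2.INTER_CUBIC);B=cv2.resize(b,(400,300),interpolation=cv2.INTER_CUBIC)
th=np.radians(-70.5);j=np.array([np.cos(th),np.sin(th),0])
for sgn in(-1,1):
  for dz,col in((.013,(0,0,255)),(.041,(0,255,0))):
    Y=X+sgn*.0427*j+[0,0,dz]
    u,v=proj(f,Y)[0];cv2.circle(A,(int((u-410+.5)*5),int((v-350+.5)*5)),3,col,-1)
    u,v=proj(g,Y)[0];cv2.circle(B,(int((u-10+.5)*5),int((v-150+.5)*5)),3,col,-1)
cv2.imwrite('pics/c6.png',np.hstack([A,B]))
E
```

```text
(no output)
```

View pics/c6.png

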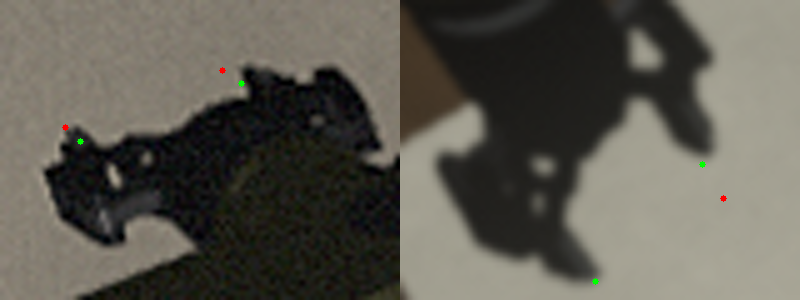

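Both views show the same: the fingertips lie about 27 mm behind the reported TCP along the tool axis. I check what `robot` says.

```bash
python3 -c "
from h import *
print({k:getattr(robot,k) for k in dir(robot) if not k.startswith('_')})
print(observe()['tcp_pos'])"
```

```text
{'MotionError': <class 'workcell.MotionError'>, 'grasp_offset': 0.0187}
[ 0.49671407 -0.00965262  0.08921935]
```

The tip sits at reported TCP z + 0.027, so the bar needs TCP z of about 0.024. I open and descend carefully, watching the force.

Emit:
apply_moves:
  motion:
    - [0,0,0,0,0,0]
    - [0,0,0,0,0,0]
    - [0,0,0,0,0,0]
    - [0.01,0,0,0,0,0]
    - [0.01,0,0,0,0,0]
    - [0.01,0,0,0,0,0]
    - [0.01,0,0,0,0,0]
    - [0.005,0,0,0,0,0]
    - [0,0,0,0,0,0]
  hand: 0.2

```text
clock: 6.18
tcp_pos: [0.4965, -0.0096, 0.044]
tool_rot: [-21.3, 89.8, 174.4]
force: [0.1, 0.3, 0.0]
opening: 0.0514
```

Emit:
apply_moves:
  motion:
    - [0.005,0,0,0,0,0]
    - [0.004,0,0,0,0,0]
    - [0.004,0,0,0,0,0]
    - [0.003,0,0,0,0,0]
    - [0.003,0,0,0,0,0]
    - [0,0,0,0,0,0]
    - [0,0,0,0,0,0]

```text
clock: 6.77
tcp_pos: [0.4974, -0.0097, 0.026]
tool_rot: [-21.1, 90.0, 174.6]
force: [1.2, 0.1, -0.2]
opening: 0.0512
```

Emit:
apply_moves:
  motion:
    - [0,0,0,0,0,0]
    - [0,0,0,0,0,0]
    - [0,0,0,0,0,0]
    - [0,0,0,0,0,0]
    - [0,0,0,0,0,0]
    - [0,0,0,0,0,0]
    - [0,0,0,0,0,0]
    - [0,0,0,0,0,0]
  hand: -1

```text
clock: 7.43
tcp_pos: [0.4978, -0.0098, 0.0264]
tool_rot: [160.4, 90.0, -3.9]
force: [-1.4, -0.3, 6.0]
opening: 0.0109
```

Bar gripped, with opening about 11–12 mm. I record this pose and lift.

```bash
python3 plan.py .476 .242 .12 85.3
```

```text
tcp [ 0.4978 -0.0098  0.0264] yaw -74.28 tilt 0.04 F [-1.4 -0.3  6. ] open 0.0109 t 7.43
jaw target -94.7 q6 then ~ 121.6
turn [ 3.563e-01 -7.000e-04 -1.000e-04] then shift [-0.0936 -0.2491  0.0424]
```

Emit:
apply_moves:
  motion:
    - [-0.003,0,0,0,0,0]
    - [-0.006,0,0,0,0,0]
    - [-0.012,0,0,0,0,0]
    - [-0.015,0,0,0,0,0]
    - [-0.015,0,0,0,0,0]
    - [-0.015,0,0,0,0,0]
    - [-0.01,0,0,0,0,0]
    - [0,0,0,0,0,0]
    - [0,0,0,0,0,0]
    - [0,0,0,0,0,0]

```text
clock: 8.27
tcp_pos: [0.4968, -0.0097, 0.1015]
tool_rot: [-22.1, 89.9, 173.6]
force: [0.6, -0.0, -1.8]
opening: 0.0108
```

```bash
python3 plan.py .476 .242 .10 85.3; python3 - <<'E'
from h import *
f=grab('top');g=grab('scene')
c=g['color'][:,:,::-1][90:230,220:400]
cv2.imwrite('pics/c7.png',cv2.resize(c,None,fx=4,fy=4,interpolation=2))
E
```

```text
tcp [ 0.4968 -0.0097  0.1015] yaw -74.28 tilt 0.07 F [ 0.6 -0.  -1.8] open 0.0108 t 8.27
jaw target -94.7 q6 then ~ 121.6
turn [3.563e-01 1.300e-03 3.000e-04] then shift [ 0.0015 -0.2491  0.0413]
```

View pics/c7.png

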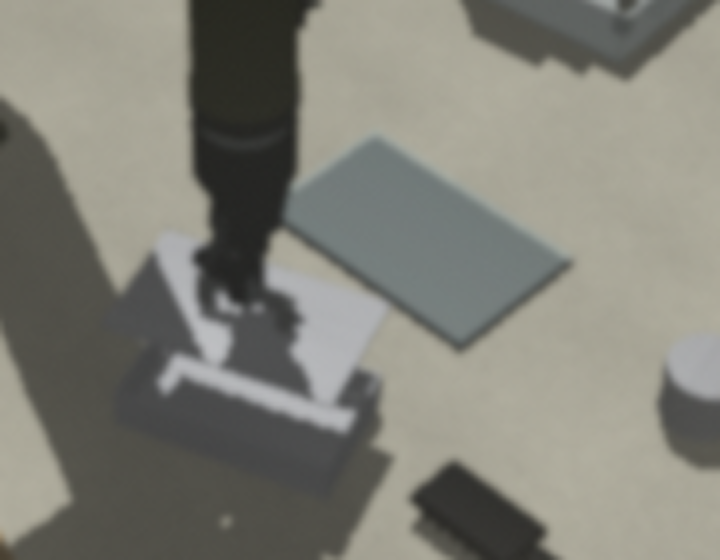

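The lid is lifted level, the tin stays in place, and the force of −1.8 N is plausible for the lid's weight. Carrying it to the tray.

Emit:
apply_moves:
  motion:
    - [0,0,0,0.05,0,0]
    - [0,0,0,0.06,0,0]
    - [0,0,0,0.06,0,0]
    - [0,0,0,0.06,0,0]
    - [0,0,0,0.06,0,0]
    - [0,0,0,0.066,0,0]
    - [0,-0.01,0.0017,0,0,0]
    - [0,-0.018,0.003,0,0,0]
    - [0,-0.02,0.0033,0,0,0]
    - [0,-0.02,0.0033,0,0,0]

```text
clock: 9.2
tcp_pos: [0.4911, 0.0601, 0.1014]
tool_rot: [-8.8, 89.9, 166.6]
force: [0.4, -0.4, -1.2]
opening: 0.0108
```

Emit:
apply_moves:
  motion:
    - [0,-0.02,0.0033,0,0,0]
    - [0,-0.02,0.0033,0,0,0]
    - [0,-0.02,0.0033,0,0,0]
    - [0,-0.02,0.0033,0,0,0]
    - [0,-0.02,0.0033,0,0,0]
    - [0,-0.02,0.0033,0,0,0]
    - [0,-0.02,0.0033,0,0,0]
    - [0,-0.018,0.003,0,0,0]
    - [0,-0.012,0.002,0,0,0]
    - [0,0,0,0,0,0]

```text
clock: 10.03
tcp_pos: [0.4771, 0.2333, 0.1016]
tool_rot: [-49.7, 89.9, 125.9]
force: [1.0, -0.4, -1.5]
opening: 0.0103
```

Emit:
apply_moves:
  motion:
    - [0,0,0,0,0,0]
    - [0,0,0,0,0,0]
    - [0,0,0,0,0,0]

```text
clock: 10.28
tcp_pos: [0.4774, 0.2298, 0.1019]
tool_rot: [50.7, 89.9, -134.0]
force: [-0.5, -0.3, -0.6]
opening: 0.0112
```

```bash
python3 plan.py .476 .242 .0024 85.3
```

```text
tcp [0.4774 0.2298 0.1019] yaw -94.7 tilt 0.05 F [-0.5 -0.3 -0.6] open 0.0112 t 10.28
jaw target -94.7 q6 then ~ 121.7
turn [ 0.      0.0006 -0.0007] then shift [ 0.0995 -0.012   0.0024]
```

Emit:
apply_moves:
  motion:
    - [0,-0.006,0.001,0,0,0]
    - [0.01,-0.006,0.001,0,0,0]
    - [0.015,0,0,0,0,0]
    - [0.015,0,0,0,0,0]
    - [0.015,0,0,0,0,0]
    - [0.015,0,0,0,0,0]
    - [0.01,0,0,0,0,0]
    - [0.006,0,0,0,0,0]
    - [0.003,0,0,0,0,0]
    - [0,0,0,0,0,0]

```text
clock: 11.12
tcp_pos: [0.4764, 0.2427, 0.0125]
tool_rot: [23.8, 89.9, -160.9]
force: [-1.0, 0.5, -1.6]
opening: 0.0109
```

Emit:
apply_moves:
  motion:
    - [0.002,0,0,0,0,0]
    - [0.002,0,0,0,0,0]
    - [0.001,0,0,0,0,0]
    - [0,0,0,0,0,0]
    - [0,0,0,0,0,0]
    - [0,0,0,0,0,0]

```text
clock: 11.62
tcp_pos: [0.4768, 0.2429, 0.0084]
tool_rot: [-151.1, 90.0, 24.2]
force: [0.1, 0.8, -0.4]
opening: 0.0107
```

Emit:
apply_moves:
  motion:
    - [0.001,0,0,0,0,0]
    - [0.001,0,0,0,0,0]
    - [0.001,0,0,0,0,0]
    - [0.001,0,0,0,0,0]
    - [0,0,0,0,0,0]
    - [0,0,0,0,0,0]

```text
clock: 12.12
tcp_pos: [0.4765, 0.2427, 0.0039]
tool_rot: [22.4, 90.0, -162.3]
force: [0.5, -0.5, -1.9]
opening: 0.0111
```

Emit:
apply_moves:
  motion:
    - [0.001,0,0,0,0,0]
    - [0,0,0,0,0,0]
    - [0.001,0,0,0,0,0]
    - [0,0,0,0,0,0]
    - [0,0,0,0,0,0]

```text
clock: 12.53
tcp_pos: [0.4768, 0.2428, 0.0026]
tool_rot: [-154.9, 90.0, 20.4]
force: [-1.4, -0.3, 3.8]
opening: 0.0109
```

Contact at 3.8 N, at the predicted height. Release and go up.

Emit:
apply_moves:
  motion:
    - [0,0,0,0,0,0]
    - [0,0,0,0,0,0]
    - [0,0,0,0,0,0]
    - [0,0,0,0,0,0]
  hand: 0.2

```text
clock: 12.87
tcp_pos: [0.4768, 0.2428, 0.002]
tool_rot: [-155.3, 90.0, 20.0]
force: [-0.4, -0.4, -0.5]
opening: 0.0514
```

Emit:
apply_moves:
  motion:
    - [-0.006,0,0,0,0,0]
    - [-0.01,0,0,0,0,0]
    - [-0.02,0,0,0,0,0]
    - [-0.02,0,0,0,0,0]
    - [-0.02,0,0,0,0,0]
    - [-0.024,0,0,0,0,0]
    - [-0.02,0,0,0,0,0]
    - [0,0,0,0,0,0]

```text
clock: 13.53
tcp_pos: [0.48, 0.2442, 0.1274]
tool_rot: [-152.6, 89.5, 22.7]
force: [-0.5, -0.1, 0.3]
opening: 0.0512
```

```bash
python3 plan.py .4926 -.2677 .12 67.2
```

```text
tcp [0.48   0.2442 0.1274] yaw -94.68 tilt 0.55 F [-0.5 -0.1  0.3] open 0.0512 t 13.53
jaw target -112.8 q6 then ~ 84.3
turn [ 0.3163 -0.0077  0.0057] then shift [ 0.0074  0.467  -0.21  ]
```

Emit:
apply_moves:
  motion:
    - [0,0,0,0.063,0,0]
    - [0,0,0,0.063,0,0]
    - [0,0,0,0.063,0,0]
    - [0,0,0,0.063,0,0]
    - [0,0,0,0.064,0,0]
    - [0,0.015,-0.0067,0,0,0]
    - [0,0.025,-0.0112,0,0,0]
    - [0,0.027,-0.0121,0,0,0]
    - [0,0.027,-0.0121,0,0,0]
    - [0,0.027,-0.0121,0,0,0]

```text
clock: 14.37
tcp_pos: [0.4793, 0.1092, 0.1222]
tool_rot: [53.0, 90.0, -149.7]
force: [-0.1, -0.5, 0.5]
opening: 0.0514
```

Emit:
apply_moves:
  motion:
    - [0,0.027,-0.0121,0,0,0]
    - [0,0.027,-0.0121,0,0,0]
    - [0,0.027,-0.0121,0,0,0]
    - [0,0.027,-0.0121,0,0,0]
    - [0,0.027,-0.0121,0,0,0]
    - [0,0.027,-0.0121,0,0,0]
    - [0,0.027,-0.0121,0,0,0]
    - [0,0.027,-0.0121,0,0,0]
    - [0,0.027,-0.0121,0,0,0]
    - [0,0.027,-0.0121,0,0,0]

```text
clock: 15.2
tcp_pos: [0.4863, -0.1869, 0.1222]
tool_rot: [-45.7, 90.0, 111.5]
force: [1.0, -0.5, -0.5]
opening: 0.0517
```

Emit:
apply_moves:
  motion:
    - [0,0.027,-0.0121,0,0,0]
    - [0,0.02,-0.009,0,0,0]
    - [0,0.01,-0.0045,0,0,0]
    - [0,0,0,0,0,0]
    - [0,0,0,0,0,0]
    - [0,0,0,0,0,0]

```text
clock: 15.7
tcp_pos: [0.4877, -0.2464, 0.1219]
tool_rot: [-33.7, 89.9, 123.5]
force: [-0.2, 0.7, -0.5]
opening: 0.0512
```

```bash
python3 plan.py .4926 -.2677 -.0155 67.2
```

```text
tcp [ 0.4877 -0.2464  0.1219] yaw -112.76 tilt 0.1 F [-0.2  0.7 -0.5] open 0.0512 t 15.7
jaw target -112.8 q6 then ~ 84.3
turn [0.0007 0.0014 0.0009] then shift [ 0.1374  0.0177 -0.0127]
```

Emit:
apply_moves:
  motion:
    - [0,0.009,-0.0064,0,0,0]
    - [0,0.0087,-0.0063,0,0,0]
    - [0.015,0,0,0,0,0]
    - [0.02,0,0,0,0,0]
    - [0.02,0,0,0,0,0]
    - [0.02,0,0,0,0,0]
    - [0.02,0,0,0,0,0]
    - [0.015,0,0,0,0,0]
    - [0.01,0,0,0,0,0]
    - [0,0,0,0,0,0]
  hand: -0.1

```text
clock: 16.53
tcp_pos: [0.4921, -0.2686, 0.0]
tool_rot: [-8.6, 89.8, 148.6]
force: [-1.3, -0.2, -0.1]
opening: 0.0385
```

Emit:
apply_moves:
  motion:
    - [0.004,0,0,0,0,0]
    - [0,0,0,0,0,0]
    - [0,0,0,0,0,0]
    - [0,0,0,0,0,0]

```text
clock: 16.87
tcp_pos: [0.4939, -0.2697, -0.001]
tool_rot: [169.2, 89.9, -33.6]
force: [0.1, -0.7, -0.4]
opening: 0.0386
```

```bash
python3 plan.py .4926 -.2677 -.0155 67.2;  python3 - <<'E'
from h import *
f=grab('top');g=grab('scene')
u,v=proj(g,[.4926,-.2677,.008])[0].astype(int)
c=g['color'][:,:,::-1][v-35:v+35,u-40:u+40]
U,V=proj(f,[.4926,-.2677,.008])[0].astype(int)
d=f['color'][:,:,::-1][V-35:V+35,U-40:U+40]
cv2.imwrite('pics/c8.png',np.hstack([cv2.resize(x,(400,350),interpolation=2) for x in(c,d)]))
E
```

```text
tcp [ 0.4939 -0.2697 -0.001 ] yaw -112.78 tilt 0.11 F [ 0.1 -0.7 -0.4] open 0.0386 t 16.87
jaw target -112.8 q6 then ~ 84.3
turn [ 0.0003 -0.0019 -0.0004] then shift [ 0.0145 -0.0014  0.002 ]
```

View pics/c8.png

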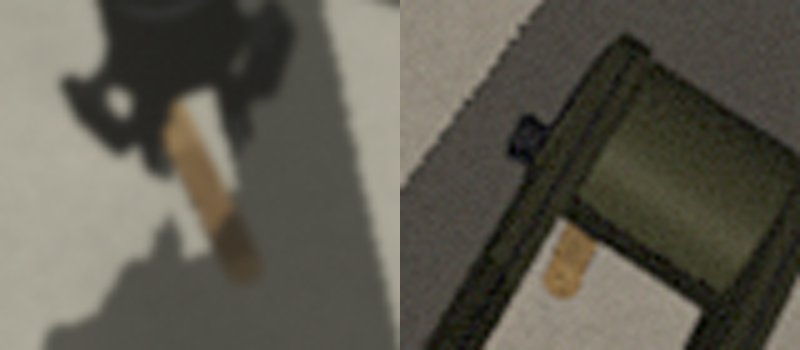

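The fingers stand either side of the file, still above the table. I descend on to touch.

Emit:
apply_moves:
  motion:
    - [0.005,-0.0014,0.002,0,0,0]
    - [0.005,0,0,0,0,0]
    - [0.004,0,0,0,0,0]
    - [0,0,0,0,0,0]
    - [0,0,0,0,0,0]
    - [0,0,0,0,0,0]

```text
clock: 17.47
tcp_pos: [0.4918, -0.2672, -0.0161]
tool_rot: [-8.9, 90.0, 148.4]
force: [0.2, 0.2, -0.1]
opening: 0.0386
```

Emit:
apply_moves:
  motion:
    - [0.002,0,0,0,0,0]
    - [0.001,0,0,0,0,0]
    - [0,0,0,0,0,0]
    - [0,0,0,0,0,0]

```text
clock: 17.8
tcp_pos: [0.4918, -0.2672, -0.0189]
tool_rot: [2.0, 90.0, 159.2]
force: [-1.0, -0.3, -0.2]
opening: 0.0386
```

Emit:
apply_moves:
  motion:
    - [0.001,0,0,0,0,0]
    - [0.001,0,0,0,0,0]
    - [0,0,0,0,0,0]
    - [0,0,0,0,0,0]

```text
clock: 18.13
tcp_pos: [0.4918, -0.2671, -0.021]
tool_rot: [-14.8, 90.0, 142.4]
force: [-0.1, -0.9, -0.1]
opening: 0.0386
```

Emit:
apply_moves:
  motion:
    - [0.001,0,0,0,0,0]
    - [0.001,0,0,0,0,0]
    - [0.001,0,0,0,0,0]
    - [0.001,0,0,0,0,0]
    - [0,0,0,0,0,0]
    - [0,0,0,0,0,0]
    - [0,0,0,0,0,0]

```text
clock: 18.72
tcp_pos: [0.4918, -0.2671, -0.0249]
tool_rot: [-9.4, 90.0, 147.8]
force: [0.1, 0.2, 0.3]
opening: 0.0384
```

Emit:
apply_moves:
  motion:
    - [0,0,0,0,0,0]
    - [0,0,0,0,0,0]
    - [0,0,0,0,0,0]
    - [0,0,0,0,0,0]
    - [0,0,0,0,0,0]
  hand: -1
  squeeze: 25

```text
clock: 19.13
tcp_pos: [0.4919, -0.2672, -0.0249]
tool_rot: [-174.5, 90.0, -17.2]
force: [0.2, -0.1, 1.0]
opening: -0.0002
```

The fingers shut just over the file, so the tip offset is about 33 mm. Open and go lower.

Emit:
apply_moves:
  motion:
    - [-0.004,0,0,0,0,0]
    - [0,0,0,0,0,0]
    - [0,0,0,0,0,0]
    - [0,0,0,0,0,0]
    - [0.004,0,0,0,0,0]
    - [0.003,0,0,0,0,0]
    - [0.002,0,0,0,0,0]
    - [0,0,0,0,0,0]
    - [0,0,0,0,0,0]
  hand: -0.1

```text
clock: 19.88
tcp_pos: [0.4916, -0.267, -0.0303]
tool_rot: [-10.4, 90.0, 146.9]
force: [-0.7, 0.5, 0.1]
opening: 0.0385
```

Emit:
apply_moves:
  motion:
    - [0.001,0,0,0,0,0]
    - [0.001,0,0,0,0,0]
    - [0,0,0,0,0,0]
    - [0,0,0,0,0,0]

```text
clock: 20.22
tcp_pos: [0.4918, -0.2671, -0.0319]
tool_rot: [-28.8, 90.0, 128.4]
force: [1.0, 0.8, -0.2]
opening: 0.0384
```

Emit:
apply_moves:
  motion:
    - [0,0,0,0,0,0]
    - [0,0,0,0,0,0]
    - [0,0,0,0,0,0]
    - [0,0,0,0,0,0]
    - [0,0,0,0,0,0]
  hand: -1
  squeeze: 25

```text
clock: 20.63
tcp_pos: [0.4919, -0.2673, -0.0317]
tool_rot: [170.2, 90.0, -32.6]
force: [-0.0, 0.7, 1.2]
opening: 0.0213
```

File gripped (21 mm). Lift and move over the tin.

Emit:
apply_moves:
  motion:
    - [-0.004,0,0,0,0,0]
    - [-0.01,0,0,0,0,0]
    - [-0.02,0,0,0,0,0]
    - [-0.02,0,0,0,0,0]
    - [-0.02,0,0,0,0,0]
    - [-0.02,0,0,0,0,0]
    - [-0.01,0,0,0,0,0]
    - [0,0,0,0,0,0]
    - [0,0,0,0,0,0]

```text
clock: 21.38
tcp_pos: [0.4921, -0.2673, 0.0727]
tool_rot: [170.1, 89.9, -32.7]
force: [-0.1, 0.2, -1.1]
opening: 0.0207
```

```bash
python3 plan.py .4978 -.0098 .07 105.7; python3 - <<'E'
from h import *
f=grab('top');im=f['color'];hsv=cv2.cvtColor(im,cv2.COLOR_RGB2HSV)
# open tin outline check
d=im.astype(int)
m=((d[:,:,2]-d[:,:,0])>-4).astype(np.uint8)*255
m[:205]=0;m[310:]=0;m[:,:195]=0;m[:,280:]=0
m=cv2.morphologyEx(m,cv2.MORPH_OPEN,np.ones((2,2)))
for c in cv2.findContours(m,0,2)[0]:
    if cv2.contourArea(c)>300:
        W=ray(f,c.reshape(-1,2),.04)[:,:2]*1000;print(cv2.minAreaRect(W.astype(np.float32)))
c=im[:,:,::-1][190:310,110:350]
cv2.imwrite('pics/c9.png',cv2.resize(c,(800,400),interpolation=2))
E
```

```text
tcp [ 0.4921 -0.2673  0.0727] yaw -112.79 tilt 0.09 F [-0.1  0.2 -1.1] open 0.0207 t 21.38
jaw target -74.3 q6 then ~ 73.2
turn [-0.6717 -0.0013 -0.0007] then shift [ 0.0027 -0.2464 -0.0752]
((495.7470703125, -15.075241088867188), (188.1250457763672, 110.08354949951172), 16.039653778076172)
```

View pics/c9.png

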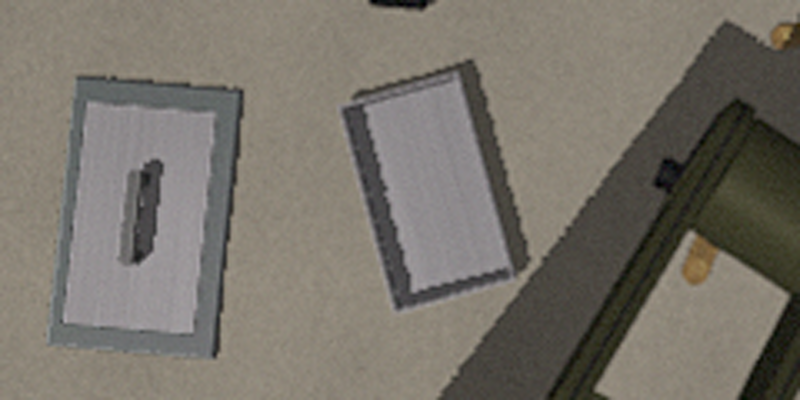

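The picture shows the lid lying square on the tray at about (138,215) and the open tin at (435,190). The outline measured with the lid off gives (495.7,-15.1) mm, yaw 16.0.

Emit:
apply_moves:
  motion:
    - [0,0,0,-0.084,0,0]
    - [0,0,0,-0.084,0,0]
    - [0,0,0,-0.084,0,0]
    - [0,0,0,-0.084,0,0]
    - [0,0,0,-0.084,0,0]
    - [0,0,0,-0.084,0,0]
    - [0,0,0,-0.084,0,0]
    - [0,0,0,-0.084,0,0]
    - [0,-0.012,-0.0037,0,0,0]
    - [0,-0.022,-0.0068,0,0,0]

```text
clock: 22.27
tcp_pos: [0.4924, -0.2323, 0.0707]
tool_rot: [-23.2, 89.9, 172.3]
force: [1.1, 0.0, -0.6]
opening: 0.0205
```

Emit:
apply_moves:
  motion:
    - [0,-0.025,-0.0077,0,0,0]
    - [0,-0.025,-0.0077,0,0,0]
    - [0,-0.025,-0.0077,0,0,0]
    - [0,-0.025,-0.0077,0,0,0]
    - [0,-0.025,-0.0077,0,0,0]
    - [0,-0.025,-0.0077,0,0,0]
    - [0,-0.025,-0.0077,0,0,0]
    - [0,-0.022,-0.0068,0,0,0]
    - [0,-0.013,-0.004,0,0,0]
    - [0,0,0,0,0,0]

```text
clock: 23.1
tcp_pos: [0.4963, -0.0084, 0.071]
tool_rot: [-43.9, 89.8, 151.8]
force: [-0.5, -0.4, 0.6]
opening: 0.0209
```

Emit:
apply_moves:
  motion:
    - [0,0,0,0,0,0]
    - [0,0,0,0,0,0]
    - [0,0,0,0,0,0]

```text
clock: 23.35
tcp_pos: [0.4978, -0.0125, 0.0717]
tool_rot: [-4.9, 90.0, -169.2]
force: [0.1, -0.3, 0.0]
opening: 0.0213
```

```bash
python3 plan.py .497 -.012 -.0287 105.8
```

```text
tcp [ 0.4978 -0.0125  0.0717] yaw -74.36 tilt 0.05 F [ 0.1 -0.3  0. ] open 0.0213 t 23.35
jaw target -74.2 q6 then ~ 72.8
turn [-0.0028  0.0009  0.0001] then shift [ 0.1004 -0.0007  0.0006]
```

Emit:
apply_moves:
  motion:
    - [0.01,-0.0007,0.0006,0,0,0]
    - [0.015,0,0,0,0,0]
    - [0.015,0,0,0,0,0]
    - [0.015,0,0,0,0,0]
    - [0.015,0,0,0,0,0]
    - [0.012,0,0,0,0,0]
    - [0.008,0,0,0,0,0]
    - [0.005,0,0,0,0,0]
    - [0,0,0,0,0,0]
    - [0,0,0,0,0,0]

```text
clock: 24.18
tcp_pos: [0.4975, -0.0118, -0.0228]
tool_rot: [-22.0, 90.0, 173.7]
force: [0.5, -0.9, -0.8]
opening: 0.021
```

Emit:
apply_moves:
  motion:
    - [0.001,0,0,0,0,0]
    - [0.001,0,0,0,0,0]
    - [0.001,0,0,0,0,0]
    - [0,0,0,0,0,0]
    - [0,0,0,0,0,0]
    - [0,0,0,0,0,0]

```text
clock: 24.68
tcp_pos: [0.4975, -0.0114, -0.0257]
tool_rot: [157.3, 90.0, -6.9]
force: [0.1, -0.6, 0.1]
opening: 0.021
```

Emit:
apply_moves:
  motion:
    - [0.001,0,0,0,0,0]
    - [0.001,0,0,0,0,0]
    - [0.0005,0,0,0,0,0]
    - [0,0,0,0,0,0]
    - [0,0,0,0,0,0]
    - [0,0,0,0,0,0]

```text
clock: 25.18
tcp_pos: [0.4974, -0.0114, -0.0284]
tool_rot: [-34.0, 90.0, 161.7]
force: [-1.1, -0.3, 0.6]
opening: 0.021
```

Emit:
apply_moves:
  motion:
    - [0,0,0,0,0,0]
    - [0,0,0,0,0,0]
    - [0,0,0,0,0,0]
    - [0,0,0,0,0,0]
  hand: -0.1

```text
clock: 25.52
tcp_pos: [0.4974, -0.0114, -0.0283]
tool_rot: [164.9, 90.0, 0.6]
force: [0.1, 0.0, -0.1]
opening: 0.0386
```

Emit:
apply_moves:
  motion:
    - [-0.005,0,0,0,0,0]
    - [-0.01,0,0,0,0,0]
    - [-0.02,0,0,0,0,0]
    - [-0.03,0,0,0,0,0]
    - [-0.03,0,0,0,0,0]
    - [-0.03,0,0,0,0,0]
    - [-0.02,0,0,0,0,0]
    - [0,0,0,0,0,0]
    - [0,0,0,0,0,0]

```text
clock: 26.27
tcp_pos: [0.4984, -0.0115, 0.1182]
tool_rot: [158.3, 89.8, -6.0]
force: [0.5, 0.1, -0.4]
opening: 0.0384
```

```bash
python3 plan.py .4768 .2428 .12 85.3
```

```text
tcp [ 0.4984 -0.0115  0.1182] yaw -74.28 tilt 0.22 F [ 0.5  0.1 -0.4] open 0.0384 t 26.27
jaw target -94.7 q6 then ~ 121.7
turn [ 0.3564 -0.0038 -0.0008] then shift [-0.0018 -0.2517  0.0424]
```

Emit:
apply_moves:
  motion:
    - [0,0,0,0.06,0,0]
    - [0,0,0,0.06,0,0]
    - [0,0,0,0.06,0,0]
    - [0,0,0,0.06,0,0]
    - [0,0,0,0.06,0,0]
    - [0,0,0,0.056,0,0]
    - [0,-0.012,0.002,0,0,0]
    - [0,-0.022,0.0037,0,0,0]
    - [0,-0.026,0.0044,0,0,0]
    - [0,-0.026,0.0044,0,0,0]
  hand: 0.2

```text
clock: 27.1
tcp_pos: [0.4885, 0.0767, 0.1154]
tool_rot: [-0.2, 89.8, 175.1]
force: [-0.1, 0.2, 0.5]
opening: 0.0514
```

Emit:
apply_moves:
  motion:
    - [0,-0.026,0.0044,0,0,0]
    - [0,-0.026,0.0044,0,0,0]
    - [0,-0.026,0.0044,0,0,0]
    - [0,-0.026,0.0044,0,0,0]
    - [0,-0.026,0.0044,0,0,0]
    - [0,-0.022,0.0037,0,0,0]
    - [0,-0.014,0.002,0,0,0]
    - [0,0,0,0,0,0]
    - [0,0,0,0,0,0]
    - [0,0,0,0,0,0]

```text
clock: 27.93
tcp_pos: [0.4748, 0.2428, 0.1158]
tool_rot: [35.7, 89.9, -148.9]
force: [-0.5, 0.2, 0.3]
opening: 0.051
```

```bash
python3 plan.py .4768 .2428 .0026 85.3; python3 - <<'E'
from h import *
f=grab('top');g=grab('scene');im=f['color']
d=im.astype(int)
m=((d[:,:,2]-d[:,:,0])>-4).astype(np.uint8)*255
m[:205]=0;m[310:]=0;m[:,:195]=0;m[:,285:]=0
m=cv2.morphologyEx(m,cv2.MORPH_CLOSE,np.ones((9,9)))
for c in cv2.findContours(m,0,2)[0]:
    if cv2.contourArea(c)>300:
        W=ray(f,c.reshape(-1,2),.04)[:,:2]*1000;print(cv2.minAreaRect(W.astype(np.float32)))
c=im[:,:,::-1][200:300,190:290];e=g['color'][:,:,::-1][140:230,230:330]
def dr(D,f,s,u0,v0,ctr,col,yaw=16.):
    a=np.radians(yaw);u=np.array([np.cos(a),np.sin(a)]);w=np.array([-u[1],u[0]])
    P=[np.r_[np.array(ctr)+i*.095*u+j*.055*w,.04] for i,j in((1,1),(1,-1),(-1,-1),(-1,1))]
    q=proj(f,P);q=((q-[u0,v0]+.5)*s).astype(np.int32);cv2.polylines(D,[q],True,col,1)
A=cv2.resize(c,(400,400),interpolation=2);B=cv2.resize(e,(400,360),interpolation=2)
for ctr,col in(((.498,-.010),(0,0,255)),((.4957,-.0151),(0,255,0))):
    dr(A,f,4,190,200,ctr,col);dr(B,g,4,230,140,ctr,col)
B=np.vstack([B,np.zeros((40,400,3),np.uint8)])
cv2.imwrite('pics/c10.png',np.hstack([A,B]))
E
```

```text
tcp [0.4748 0.2428 0.1158] yaw -94.61 tilt 0.13 F [-0.5  0.2  0.3] open 0.051 t 27.93
jaw target -94.7 q6 then ~ 121.7
turn [ 0.0016  0.0019 -0.0014] then shift [ 0.1132 -0.0002 -0.002 ]
((490.4360046386719, -12.863059997558594), (208.46917724609375, 114.24281311035156), 16.06188201904297)
```

View pics/c10.png

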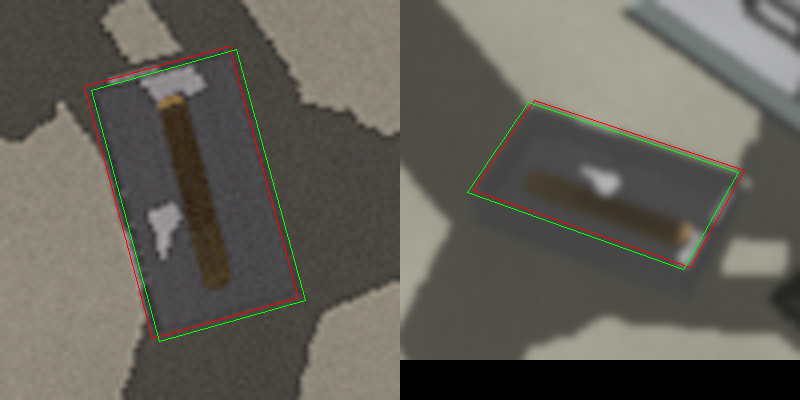

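The file lies flat inside the tin, clear of the walls, in both views. The 2x2 opening in my earlier mask shifted it by one pixel; corrected, the tin centre is about (498.5,-12), within 2 mm of the lid's original pose. Picking the lid up at the pose where I released it.

Emit:
apply_moves:
  motion:
    - [0.01,0,-0.002,0,0,0]
    - [0.02,0,0,0,0,0]
    - [0.02,0,0,0,0,0]
    - [0.02,0,0,0,0,0]
    - [0.015,0,0,0,0,0]
    - [0.012,0,0,0,0,0]
    - [0.007,0,0,0,0,0]
    - [0.004,0,0,0,0,0]
    - [0,0,0,0,0,0]
    - [0,0,0,0,0,0]

```text
clock: 28.87
tcp_pos: [0.4783, 0.2429, 0.0088]
tool_rot: [-150.6, 90.0, 24.7]
force: [0.1, 0.6, -0.6]
opening: 0.0511
```

```bash
python3 plan.py .4768 .2428 .0032 85.3
```

```text
tcp [0.4783 0.2429 0.0088] yaw -94.71 tilt 0.02 F [ 0.1  0.6 -0.6] open 0.0511 t 28.87
jaw target -94.7 q6 then ~ 121.7
turn [-0.0001 -0.0003  0.0002] then shift [0.0056 0.0002 0.0015]
```

Emit:
apply_moves:
  motion:
    - [0.003,0,0.0015,0,0,0]
    - [0.003,0,0,0,0,0]
    - [0,0,0,0,0,0]
    - [0,0,0,0,0,0]
    - [0,0,0,0,0,0]

```text
clock: 29.28
tcp_pos: [0.4765, 0.2433, 0.0029]
tool_rot: [-153.1, 90.0, 22.2]
force: [-0.5, 0.9, -0.4]
opening: 0.0514
```

Emit:
apply_moves:
  motion:
    - [0,0,0,0,0,0]
    - [0,0,0,0,0,0]
    - [0,0,0,0,0,0]
    - [0,0,0,0,0,0]
    - [0,0,0,0,0,0]
    - [0,0,0,0,0,0]
  hand: -1
  squeeze: 40

```text
clock: 29.78
tcp_pos: [0.4765, 0.2432, 0.0028]
tool_rot: [-150.3, 90.0, 25.1]
force: [-0.7, -0.2, 2.9]
opening: 0.0107
```

```bash
python3 plan.py .4978 -.0108 .10 105.9
```

```text
tcp [0.4765 0.2432 0.0028] yaw -94.68 tilt 0.02 F [-0.7 -0.2  2.9] open 0.0107 t 29.78
jaw target -74.1 q6 then ~ 72.9
turn [-3.592e-01 -3.000e-04  1.000e-04] then shift [-0.0972  0.2501  0.0491]
```

Emit:
apply_moves:
  motion:
    - [-0.003,0,0,0,0,0]
    - [-0.008,0,0,0,0,0]
    - [-0.015,0,0,0,0,0]
    - [-0.018,0,0,0,0,0]
    - [-0.018,0,0,0,0,0]
    - [-0.018,0,0,0,0,0]
    - [-0.012,0,0,0,0,0]
    - [-0.005,0,0,0,0,0]
    - [0,0,0,-0.05,0,0]
    - [0,0,0,-0.06,0,0]

```text
clock: 30.62
tcp_pos: [0.4764, 0.2431, 0.1001]
tool_rot: [-159.7, 90.0, 22.1]
force: [0.3, 0.7, -0.7]
opening: 0.0109
```

Emit:
apply_moves:
  motion:
    - [0,0,0,-0.06,0,0]
    - [0,0,0,-0.06,0,0]
    - [0,0,0,-0.06,0,0]
    - [0,0,0,-0.069,0,0]
    - [0,0.01,0.002,0,0,0]
    - [0,0.018,0.0035,0,0,0]
    - [0,0.02,0.0039,0,0,0]
    - [0,0.02,0.0039,0,0,0]
    - [0,0.02,0.0039,0,0,0]
    - [0,0.02,0.0039,0,0,0]

```text
clock: 31.45
tcp_pos: [0.485, 0.1318, 0.0993]
tool_rot: [14.7, 89.9, -149.5]
force: [0.5, -0.1, -1.7]
opening: 0.0109
```

Emit:
apply_moves:
  motion:
    - [0,0.02,0.0039,0,0,0]
    - [0,0.02,0.0039,0,0,0]
    - [0,0.02,0.0039,0,0,0]
    - [0,0.02,0.0039,0,0,0]
    - [0,0.02,0.0039,0,0,0]
    - [0,0.02,0.0039,0,0,0]
    - [0,0.014,0.003,0,0,0]
    - [0,0.008,0.0016,0,0,0]
    - [0,0,0,0,0,0]
    - [0,0,0,0,0,0]

```text
clock: 32.28
tcp_pos: [0.4972, -0.011, 0.0995]
tool_rot: [-56.2, 90.0, 139.6]
force: [0.3, -0.2, -1.1]
opening: 0.0112
```

Emit:
apply_moves:
  motion:
    - [0,0,0,0,0,0]
    - [0,0,0,0,0,0]

```text
clock: 32.45
tcp_pos: [0.4973, -0.01, 0.0995]
tool_rot: [-61.6, 90.0, 134.3]
force: [-0.6, 0.1, -1.7]
opening: 0.0107
```

```bash
python3 plan.py .4978 -.0108 .04 105.9
```

```text
tcp [ 0.4973 -0.01    0.0995] yaw -74.08 tilt 0.03 F [-0.6  0.1 -1.7] open 0.0107 t 32.45
jaw target -74.1 q6 then ~ 72.8
turn [0.0003 0.0002 0.0005] then shift [ 0.0595  0.0009 -0.0002]
```

Emit:
apply_moves:
  motion:
    - [0.008,0.0009,0,0,0,0]
    - [0.014,0,0,0,0,0]
    - [0.014,0,0,0,0,0]
    - [0.01,0,0,0,0,0]
    - [0.008,0,0,0,0,0]
    - [0.004,0,0,0,0,0]
    - [0,0,0,0,0,0]
    - [0,0,0,0,0,0]
    - [0,0,0,0,0,0]

```text
clock: 33.2
tcp_pos: [0.4984, -0.0116, 0.042]
tool_rot: [158.2, 89.9, -5.9]
force: [-0.0, -0.3, -0.8]
opening: 0.0108
```

```bash
python3 plan.py .4978 -.0108 .0264 105.9
```

```text
tcp [ 0.4984 -0.0116  0.042 ] yaw -74.1 tilt 0.06 F [-0.  -0.3 -0.8] open 0.0108 t 33.2
jaw target -74.1 q6 then ~ 72.9
turn [-0.     -0.001  -0.0004] then shift [ 0.0156 -0.0009  0.0004]
```

Emit:
apply_moves:
  motion:
    - [0.003,-0.0009,0.0003,0,0,0]
    - [0.002,0,0,0,0,0]
    - [0.002,0,0,0,0,0]
    - [0.002,0,0,0,0,0]
    - [0.001,0,0,0,0,0]
    - [0,0,0,0,0,0]
    - [0,0,0,0,0,0]

```text
clock: 33.78
tcp_pos: [0.4972, -0.0108, 0.0315]
tool_rot: [-29.2, 90.0, 166.7]
force: [-1.2, 0.4, -1.6]
opening: 0.0109
```

Emit:
apply_moves:
  motion:
    - [0.001,0,0,0,0,0]
    - [0.001,0,0,0,0,0]
    - [0.001,0,0,0,0,0]
    - [0,0,0,0,0,0]
    - [0,0,0,0,0,0]

```text
clock: 34.2
tcp_pos: [0.4972, -0.0108, 0.0285]
tool_rot: [-27.6, 90.0, 168.3]
force: [0.3, -0.1, -0.8]
opening: 0.0108
```

The lip is in without resistance. Seating it now.

Emit:
apply_moves:
  motion:
    - [0.001,0,0,0,0,0]
    - [0,0,0,0,0,0]
    - [0.001,0,0,0,0,0]
    - [0,0,0,0,0,0]
    - [0,0,0,0,0,0]

```text
clock: 34.62
tcp_pos: [0.4974, -0.0109, 0.0267]
tool_rot: [147.3, 90.0, -16.9]
force: [0.7, 0.6, -1.0]
opening: 0.0103
```

Emit:
apply_moves:
  motion:
    - [0.0005,0,0,0,0,0]
    - [0,0,0,0,0,0]
    - [0,0,0,0,0,0]

```text
clock: 34.87
tcp_pos: [0.4974, -0.0109, 0.0266]
tool_rot: [158.1, 90.0, -6.0]
force: [-1.4, 0.2, 5.4]
opening: 0.0107
```

Contact at 5.4 N, at the original closed height (0.0266 against 0.0264). Release, raise, and move aside to look.

Emit:
apply_moves:
  motion:
    - [0,0,0,0,0,0]
    - [0,0,0,0,0,0]
    - [0,0,0,0,0,0]
    - [0,0,0,0,0,0]
  hand: 0.2

```text
clock: 35.2
tcp_pos: [0.4973, -0.0109, 0.026]
tool_rot: [-17.4, 90.0, 178.5]
force: [-0.1, -0.5, 0.0]
opening: 0.051
```

Emit:
apply_moves:
  motion:
    - [-0.006,0,0,0,0,0]
    - [-0.012,0,0,0,0,0]
    - [-0.025,0,0,0,0,0]
    - [-0.03,0,0,0,0,0]
    - [-0.03,0,0,0,0,0]
    - [-0.02,0,0,0,0,0]
    - [0,0.02,0.005,0,0,0]
    - [0,0.03,0.01,0,0,0]
    - [0,0.03,0.01,0,0,0]
    - [0,0.03,0.01,0,0,0]

```text
clock: 36.03
tcp_pos: [0.4937, -0.1271, 0.1499]
tool_rot: [143.6, 89.9, -20.5]
force: [-0.4, 0.7, -1.1]
opening: 0.0513
```

Emit:
apply_moves:
  motion:
    - [0,0.03,0.01,0,0,0]
    - [0,0.03,0.01,0,0,0]
    - [0,0.03,0.01,0,0,0]
    - [0,0.02,0.005,0,0,0]
    - [0,0,0,0,0,0]
    - [0,0,0,0,0,0]
    - [0,0,0,0,0,0]

```text
clock: 36.62
tcp_pos: [0.4898, -0.2409, 0.149]
tool_rot: [-75.7, 89.9, 120.1]
force: [-1.2, -0.5, -0.4]
opening: 0.0511
```

```bash
python3 - <<'E'
from h import *
f=grab('top');g=grab('scene');S=observe();print(S['tcp_pos'],S['force'],S['clock'])
d=f['color'].astype(int)
m=((d[:,:,2]-d[:,:,0])>-4).astype(np.uint8)*255
m[:205]=0;m[310:]=0;m[:,:195]=0;m[:,272:]=0
m=cv2.morphologyEx(m,cv2.MORPH_OPEN,np.ones((3,3)))
for c in cv2.findContours(m,0,2)[0]:
    if cv2.contourArea(c)>300: print(cv2.minAreaRect((ray(f,c.reshape(-1,2),.043)[:,:2]*1000).astype(np.float32)))
A=cv2.resize(f['color'][:,:,::-1][120:320,110:310],(400,400),interpolation=2)
B=cv2.resize(g['color'][:,:,::-1][140:240,230:330],(400,400),interpolation=2)
cv2.imwrite('pics/c11.png',np.hstack([A,B]))
E
```

```text
[ 0.48991486 -0.2402036   0.14909267] [ 1.01712295  0.87638907 -0.29256001] 36.7167
((497.57635498046875, -10.745002746582031), (195.08596801757812, 115.59083557128906), 15.83241081237793)
```

```bash
python3 -c "
from h import *
print(finish_job())"
```

```text
the job is handed in; nothing more can be done
None
```

The job is done and handed in at about 37 s. The lid went onto the glass tray right way up (contact about 4 N). The nearest nail file was laid flat in the tin, and the lid was put back on.

**Last checks**
- The lid seated at tool height 0.0266 m, against 0.0264 m when it was closed at the start, with about 5 N of contact.
- The final top-view outline of the lid is 195 x 116 mm at (497.6, -10.7) mm, yaw 15.8°. The first measurement was (497.8, -9.9) mm, yaw 15.7°, so the tin is where it stood, within about 1 mm.
- Before closing, both cameras showed the file flat on the bottom, clear of the walls.
- I never moved towards the hairbrush, round tin or perfume, and did not check their positions afterwards.

**What failed or disagreed**
- **Fingertip position:** the real fingertips lie about 27–33 mm behind the reported tool point. The first grasps of the lid bar and of the file therefore closed on nothing. I corrected both from the pictures and by touch.
- **Tin outline:** one measurement of the open tin was off by about 5 mm because the mask was shifted one pixel. I corrected it before closing.
- **Final picture:** it could not be viewed because the picture limit was reached, so the closed state rests on the height, force and outline numbers above.

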